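# Load the walnut blank under the sprung hold-down

## Robot

A 6-joint arm with a two-finger parallel gripper is mounted at the origin on the work surface. World frame = base frame: x ahead of the robot, y to its left, z up, the work surface at z = 0. Lengths are in mm, angles in rad, forces in N, time in s.
With the tool pointing down it reaches from about 350 to 775 mm from the base axis. Payload 7.3 kg.
Tool frame: the origin (TCP) lies at the very end of the fingers, on their centre line; the grasp point (between the pads) lies 19 mm behind it (bot.grip_point_offset is the distance from the TCP to the grasp point, in mm); z points along the fingers, y is the line along which they close (so a half turn about z gives the same grasp; the last joint's range is limited). The gripper opens to 92 mm and grips with 3 to 60 N. Pads are 19 mm wide; open, the fingers measure 130 mm over their backs; the gripper's body (75 mm by 190 mm) begins 47 mm behind the grasp point.
Start: joints at [1.157, 0.342, 1.524, -0, 1.275, -0.146], TCP at [138.905, 506.311, 226.741] pointing down, gripper open.
Joint ranges: [-2.53, 2.53], [-0.77, 2.02], [0.04, 2.7], [-1, 4.14], [0.28, 2.66], [-3.11, 3.11]. Speed limits (rad/s): [2.57, 2.57, 3.14, 3.14, 3.14, 3.14].

## Interface

Orientations are given as [roll, pitch, yaw] about the fixed x, y, z axes, in that order (R = Rz(yaw) Ry(pitch) Rx(roll)).
In Python, from plant import bot gives the robot as it stands. The module is installed in compiled form; this text tells all that it offers.
- The arm moves only by the shell command python3 -m jog 'ROWS' [OPENING]. ROWS is JSON, a list of rows, each a list of 6 numbers: the shift along the tool's x, y, z in mm, then the turn, a rotation vector about the tool's x, y, z in rad. In form: [[dx, dy, dz, rx, ry, rz], ...]. A call has 1 to 12 rows; each row shifts and turns the commanded pose from where the row before left it, along the tool's axes as they then stand; what a row does not reach is not made up. A row lasts 1/10 s, in which the tool goes at most 50 mm and 8.59 degrees, less where a joint would pass 70% of its speed; a pose out of reach is approached as far as the arm can. A call with a gripper value outside its range is refused whole. OPENING is the opening in per cent of the stroke, from 0 (shut) to 100 (fully open), set as the call begins (- or left out, the last holds). The fingers move at their own pace and stop on an object; the grip force is fixed at half the most. Time passes only in rows, so rows that do not move let the fingers close. It gives the time, the measured TCP pose, the force, the opening and the grip force at its end, in the units of the state.
- bot.get_obs(): the state, without advancing time (a new reading comes with each control period).
- bot.capture(name): name is "scene" or "top"; returns the picture (480x640x3 uint8, red, green, blue); there is no depth.
- bot.camera_model(name): a dict with "fx", "fy", "cx", "cy" (pixels), "position" and "orientation" of the camera in the world. Camera axes: x right, y down, z forward; pixel columns grow to the right and rows downward; lengths in mm; the calibration is good to about 2 mm. A picture is of the moment at which its call begins. camera_model takes no time and is no camera call.
- bot.close_job(): hands the job in; it is judged then, once.
Trained networks look in the newest picture that a camera, given by its name, has taken for a name from the list of things; names that differ only in an ending like _2 or _b are one class to them, and where a whole thing is asked for, a point or a joint stands for the part that bears it (a point fixed in the world has none). Each returns a list of dicts, best first, with "p" (0 to 1); they miss things now and then, are a little off and sometimes report something else, mostly with a low value. They report only what shows in the picture. A call takes as long as a camera call. They do not tell look-alikes from the thing itself.
- bot.outline_of(target, camera): "mask" (480x640 bool, what is visible of it) and "pixel" ([column, row] in pixels, amid what is visible of it).
The state is a dict: "time": time; "joint_positions": joint angles; "dq": joint speeds; "tau": joint torques, N m; "tool_pos": TCP position; "tcp_rot": TCP orientation; "contact_force": force on the tool from outside, world axes, zero at the start; "moment": the same for the moment, N m; "grip_width": finger opening in mm; "finger_force": force on a finger pad.
Only numpy, scipy, OpenCV 4.12 (cv2) and the standard library are available. Lean on these libraries where they do the work, as an engineer would, in place of code of your own. Each camera call takes 0.05 s, during which the arm holds its last target. There are 200 camera calls.

## Task

Load the dark walnut blank into the green hold-down jig: slide it lengthwise along the green board so that its end pushes the sprung arm with the orange shoe up and back and slips beneath it, between the two low rails, until it is at or nearly at the yellow end stop. Let go with the blank flat on the board and the arm bearing down on it, and leave the pine blank where it lies.

Things in the scene. Friction and masses are not known exactly. Their poses are not given: they have to be found in the camera images.
- walnut_mid (a point): Centre of the walnut blank: a dark brown wooden bar, 200 mm long (its x axis), 40 wide (y), 28 thick (z), 0.1 to 0.2 kg, loose, lying flat on the table about 110 mm from its neighbours (centre to centre); both ends alike. A pine bar and a blue painted bar of the same size lie beside it, in any order.
- pine_mid (a point): The centre of the pine blank, light yellowish wood, same size and axes as the walnut one; to be left alone (not shifted by more than 30 mm).
- seat (a point): Where the blank's centre belongs in the fixed jig: 14 mm above its green board (12 mm thick, 130 wide, y -190 to +250). z up; y: the way the blank slides in, and its length. Yellow stop: face at y +106. Rails 12 mm high, y +51 to +106, lane 68 mm wide. Orange shoe bears at y +75; its toe slopes up at 40 degrees to y +44, 37 mm above the board: set the blank down with its centre at y -75 or less.
- holddown (a joint): Angle (rad) of the sprung steel arm, hinged at the jig's far end, at the seat's y +215. 0 at rest, its slick orange shoe (28 mm wide) 14 mm above the board; grows as the shoe is pushed up and back; about 0.1 with a blank beneath, at most 0.5. A blank's end slid along the board runs under the sloping toe and lifts it, for 5 to 15 N of push; the spring then presses down with 3 to 5 N.
Mind the look-alikes: they are no part of the job. What is meant by the part that bears walnut_mid is not pink, and is the larger of those in its own colour.

How it is judged (in metres and radians):
At the end, for the whole second after the job is handed in: The walnut blank lies flat on the jig's board (tilt under 0.1 rad, height within 8 mm), centred within 15 mm of the seat along the jig and 18 mm across, within 0.2 rad of its direction, with the sprung arm resting on it (arm angle 0.06 to 0.18 rad, still) (y of walnut_mid in the frame of seat between -0.015 and 0.015 m and x of walnut_mid in the frame of seat between -0.018 and 0.018 m and z of walnut_mid in the frame of seat between -0.008 and 0.008 m and angle between the x axis of walnut_mid and the y axis of seat, either way round below 0.2 rad and angle between walnut_mid's own z axis and vertical below 0.1 rad and value of joint holddown between 0.06 and 0.18 rad and velocity of joint holddown between -0.1 and 0.1 rad/s); the robot touches nothing.
It fails at once if the pine blank is shifted by more than 30 mm (distance of pine_mid from where it was at the start of the episode above 0.03 m).
It also fails if it takes over 45 s, if anything falls off the work surface, if the arm or the gripper's body presses on something with over 40 N, if the wrist force passes 120 N, or if a joint passes its speed limit or range.

## Working session

There is one attempt and no reset: what is moved stays moved. The work goes in short steps, Python scripts to look and compute and a shell command to move; the robot and the scene stay as the last step left them, time stands still between calls to the robot, and variables do not carry over. Pictures are saved under pics/ and viewed, at most 10 in all, crops included, and the job is handed in when it is done.

```bash
mkdir -p pics
python3 - <<'E'
from plant import bot
import cv2,numpy as np
o=bot.get_obs();print(o['time'],o['tool_pos'],o['tcp_rot'],o['grip_width'])
for c in("scene","top"):
    im=bot.capture(c);cv2.imwrite(f'pics/{c}0.png',im[:,:,::-1]);m=bot.camera_model(c);print(c,m)
    for t in("walnut_mid","pine_mid","holddown"):
        for d in bot.outline_of(t,c):print(c,t,round(d['p'],2),np.round(d['pixel']),d['mask'].sum())
E
```

```text
0.0 [138.7201288  505.90927638 226.03353137] [-3.14003323e+00 -2.14080432e-04  2.87382148e+00] 91.6636113530873
scene {'fx': 560.1423359499578, 'fy': 560.1423359499578, 'cx': 311.6595282118762, 'cy': 227.1456469171406, 'position': array([1504.46912687,  223.00397889,  759.17619972]), 'orientation': array([-2.13156846,  0.01020108,  1.80825594])}
scene walnut_mid 0.82 [222. 260.] 1328
scene walnut_mid 0.79 [122. 232.] 1011
scene walnut_mid 0.63 [268. 213.] 618
scene pine_mid 0.76 [168. 259.] 1359
scene holddown 0.58 [477. 277.] 637
top {'fx': 558.6026716511445, 'fy': 558.6026716511445, 'cx': 320.176388373831, 'cy': 239.8810826956163, 'position': array([ 281.61948536,  -23.60525841, 1627.13430952]), 'orientation': array([-3.03378267, -0.0178926 , -1.59661711])}
top walnut_mid 0.82 [480. 225.] 1034
top walnut_mid 0.75 [370. 290.] 485
top walnut_mid 0.66 [382. 218.] 1021
top pine_mid 0.7 [418. 210.] 1113
top holddown 0.9 [184. 223.] 414
```

View pics/scene0.png

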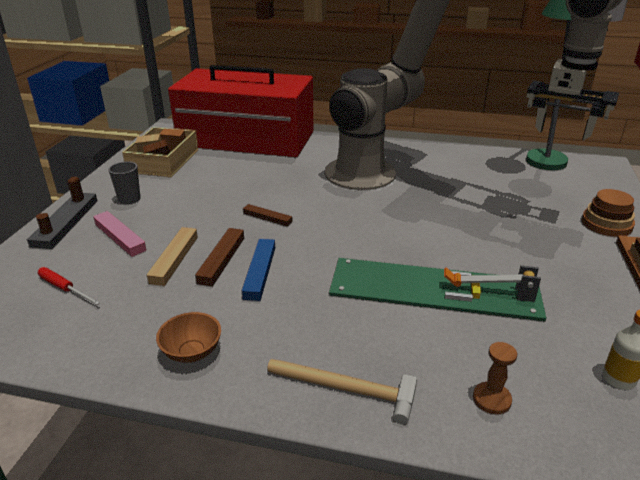

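View pics/top0.png

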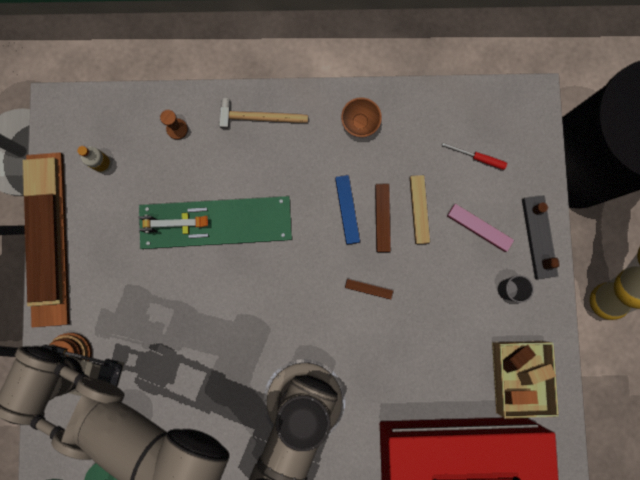

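The top view shows three things reported as walnut: a large dark brown bar at (382,218), a small brown bar at (370,290) and a pink bar at (480,225). The one that fits is (382,218): it is brown rather than pink, the larger of the brown ones, and lies between blue (347,210) and pine (420,210). The jig is at (215,222), with its hinge on the left. I'll confirm the walnut in a crop and measure.

```bash
cat > h.py <<'E'
import numpy as np,cv2
from scipy.spatial.transform import Rotation as R
from plant import bot
def ray(c,px,z):
    m=bot.camera_model(c);r=R.from_euler('xyz',m['orientation']).as_matrix()
    px=np.atleast_2d(px).astype(float)
    d=np.c_[(px[:,0]-m['cx'])/m['fx'],(px[:,1]-m['cy'])/m['fy'],np.ones(len(px))]@r.T
    p=m['position'];return (p+d*((z-p[2])/d[:,2])[:,None])[:,:2]
def rect(c,mask,z):
    ys,xs=np.nonzero(mask);w=ray(c,np.c_[xs,ys],z)
    (cx,cy),(a,b),_=q=cv2.minAreaRect(w.astype(np.float32))
    bx=cv2.boxPoints(q);e=[bx[1]-bx[0],bx[2]-bx[1]];l=max(e,key=np.linalg.norm)
    return np.round([cx,cy,max(a,b),min(a,b),np.degrees(np.arctan2(l[1],l[0]))%180],1)
E
python3 - <<'E'
from h import *
im=bot.capture("top");s=bot.capture("scene")
for t in("walnut_mid","pine_mid"):
    for c in("top","scene"):
        for d in bot.outline_of(t,c):print(t,c,round(d['p'],2),np.round(d['pixel']),rect(c,d['mask'],28 if c=="top" else 14))
h=cv2.cvtColor(im,cv2.COLOR_RGB2HSV)
g=cv2.inRange(h,(60,90,40),(90,255,255));g[:190]=0;g[255:]=0;g[:,:130]=0;g[:,300:]=0
print('board',rect("top",g,12))
for n,lo,hi in(('yellow',(22,150,100),(35,255,255)),('orange',(5,180,120),(18,255,255))):
    k=cv2.inRange(h,lo,hi);k[:190]=0;k[255:]=0;k[:,:165]=0;k[:,300:]=0
    ys,xs=np.nonzero(k);print(n,len(xs),xs.min(),xs.max(),ys.min(),ys.max(),ray("top",[xs.mean(),ys.mean()],35))
a=cv2.resize(im[160:310,330:530],(800,600),interpolation=2);cv2.imwrite('pics/c1.png',a[:,:,::-1])
E
```

```text
walnut_mid top 0.68 [382. 216.] [ 517.  -239.1  199.5   43.6  177.9]
walnut_mid top 0.67 [371. 290.] [ 311.4 -192.   136.5   27.    74.5]
walnut_mid top 0.55 [480. 225.] [ 479.4 -521.3  199.7   49.2   55.5]
walnut_mid scene 0.86 [121. 231.] [ 482.5 -523.3  236.1   53.2   55.5]
walnut_mid scene 0.66 [266. 214.] [ 319.5 -193.8  148.8   51.3   75.1]
walnut_mid scene 0.61 [219. 259.] [ 517.2 -241.   233.3   56.8  179.3]
pine_mid scene 0.7 [171. 258.] [ 538.9 -350.7  238.9   59.7    2.7]
board [514.7 247.9 434.2 125.4  92.1]
yellow 62 182 187 213 233 [[510.63376671 330.11556539]]
orange 90 196 206 216 225 [[515.92631383 282.65441504]]
```

View pics/c1.png

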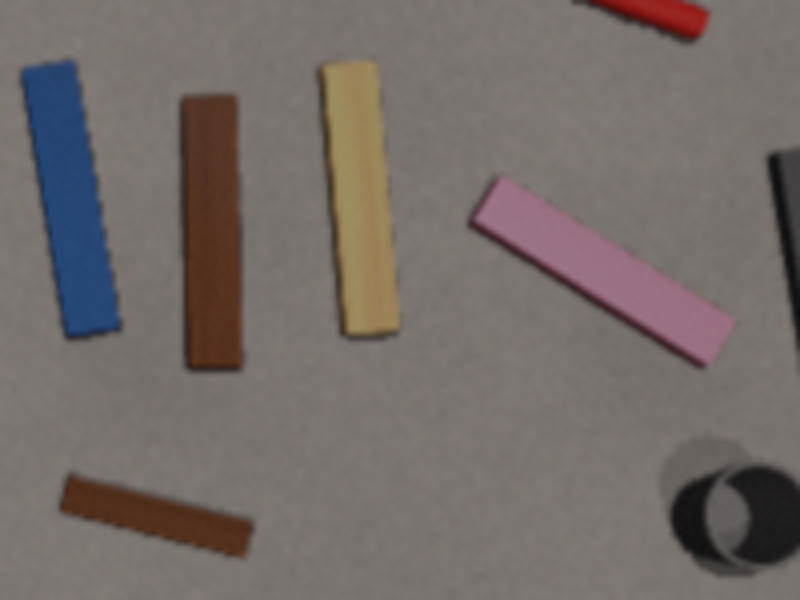

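The crop confirms it: the bar at crop (212,230), between blue and pine, is the larger brown one. The small brown bar (155,515) and the pink bar (605,270) are look-alikes. The walnut centre is about (517,-240) at 178.5°, and the seat is about (516,218) with y at 92.1°. I'll grip about 40 mm toward the rear, at (557,-241).

```bash
python3 -m jog '[[0,0,0,0,0,-0.12],[0,0,0,0,0,-0.12],[-40,-25,0,0,0,0],[-40,-25,0,0,0,0],[-40,-25,0,0,0,0],[-40,-25,0,0,0,0],[-40,-25,0,0,0,0],[-40,-25,0,0,0,0],[-40,-25,0,0,0,0],[-40,-25,0,0,0,0],[-40,-25,0,0,0,0],[-40,-25,0,0,0,0]]' 100
python3 -m jog '[[-4,-44,0,0,0,0],[-4,-44,0,0,0,0],[-4,-44,0,0,0,0],[-4,-44,0,0,0,0],[-4,-44,0,0,0,0],[-4,-44,0,0,0,0],[-4,-44,0,0,0,0],[-4,-44,0,0,0,0],[-4,-44,0,0,0,0],[-2,-44,0,0,0,0],[0,-45,0,0,0,0],[0,0,0,0,0,0]]'
```

```text
time: 1.9
tool_pos: [533.3, 243.9, 226.8]
tcp_rot: [3.141, 0.0, 3.114]
contact_force: [0.1, 1.5, 0.9]
grip_width: 91.8
finger_force: 0.0
time: 3.1
tool_pos: [555.5, -246.1, 226.0]
tcp_rot: [-3.14, -0.0, 3.108]
contact_force: [0.9, 0.2, -0.1]
grip_width: 91.7
finger_force: 0.0
```

```bash
python3 -m jog '[[0,5,40,0,0,0],[0,0,40,0,0,0],[0,0,40,0,0,0],[0,0,16,0,0,0],[0,0,0,0,0,0]]'
python3 - <<'E'
from h import *
im=bot.capture("scene");cv2.imwrite('pics/s2.png',cv2.resize(im[140:340,80:347],(800,600))[:,:,::-1])
E
```

```text
time: 3.6
tool_pos: [554.9, -233.9, 87.8]
tcp_rot: [3.138, -0.005, 3.114]
contact_force: [-0.3, -0.1, 0.2]
grip_width: 91.7
finger_force: 0.0
```

View pics/s2.png

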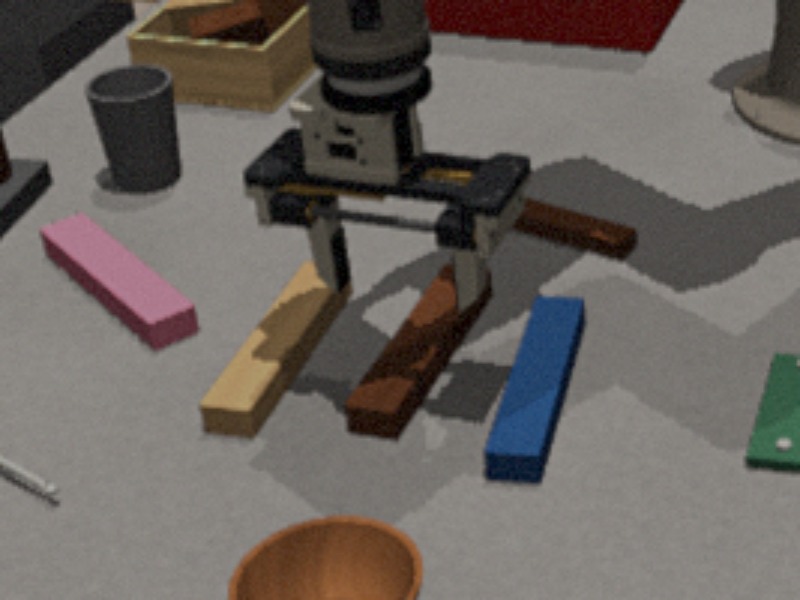

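The open gripper is above the front half of the walnut, with its fingers at about (330,270) and (470,290) in the crop and clear of pine and blue. I'll descend.

```bash
python3 -m jog '[[0,-4,20,0,0,0],[0,0,20,0,0,0],[0,0,0,0,0,0],[0,0,0,0,0,0]]'
python3 - <<'E'
from h import *
o=bot.get_obs();print(o['tool_pos'],o['tcp_rot'])
E
```

```text
time: 4.05
tool_pos: [557.2, -239.8, 52.3]
tcp_rot: [-3.141, 0.002, 3.114]
contact_force: [0.1, 0.2, 0.6]
grip_width: 91.9
finger_force: 0.0
[ 557.15894642 -239.76577251   52.28563462] [-3.14077015e+00  1.80850845e-03  3.11396169e+00]
```

```bash
python3 -m jog '[[0,0,20,0,0,0],[0,0,18,0,0,0],[0,0,7,0,0,0],[0,0,0,0,0,0]]'
python3 -m jog '[[0,0,0,0,0,0],[0,0,0,0,0,0],[0,0,0,0,0,0],[0,0,0,0,0,0],[0,0,0,0,0,0],[0,0,0,0,0,0],[0,0,0,0,0,0],[0,0,0,0,0,0]]' 0
```

```text
time: 4.45
tool_pos: [556.6, -239.6, 6.2]
tcp_rot: [-3.142, 0.0, 3.114]
contact_force: [0.7, -0.6, -0.2]
grip_width: 91.6
finger_force: 0.0
time: 5.25
tool_pos: [556.4, -239.7, 5.7]
tcp_rot: [-3.142, 0.0, 3.114]
contact_force: [-0.2, 0.1, 0.1]
grip_width: 39.6
finger_force: 29.8
```

```bash
python3 -m jog '[[0,0,-15,0,0,0],[0,0,-30,0,0,0],[0,0,-35,0,0,0],[0,0,-20,0,0,0],[0,0,0,0,0,0]]'
python3 -m jog '[[0,0,0,0,0,0.137],[0,0,0,0,0,0.137],[0,0,0,0,0,0.137],[0,0,0,0,0,0.137],[0,0,0,0,0,0.137],[0,0,0,0,0,0.137],[0,0,0,0,0,0.137],[0,0,0,0,0,0.137],[0,0,0,0,0,0.137],[0,0,0,0,0,0.137],[0,0,0,0,0,0.137],[0,0,0,0,0,0]]'
```

```text
time: 5.75
tool_pos: [558.1, -240.5, 109.9]
tcp_rot: [-3.138, 0.006, 3.114]
contact_force: [-0.1, -0.3, -1.6]
grip_width: 40.1
finger_force: 29.9
time: 6.95
tool_pos: [555.6, -239.2, 104.5]
tcp_rot: [-3.14, -0.001, 1.606]
contact_force: [-0.9, 0.9, -0.8]
grip_width: 39.7
finger_force: 29.9
```

```bash
python3 -m jog '[[30,-3,0,0,0,0],[42,-3,0,0,0,0],[42,-3,0,0,0,0],[42,-3,0,0,0,0],[42,-3,0,0,0,0],[42,-3,0,0,0,0],[42,-3,0,0,0,0],[32,-3,0,0,0,0],[20,0,0,0,0,0],[0,0,0,0,0,0],[0,0,0,0,0,0]]'
python3 - <<'E'
from h import *
o=bot.get_obs();print(o['tool_pos'],o['tcp_rot'])
im=bot.capture("top")
for d in bot.outline_of("walnut_mid","top"):print(round(d['p'],2),np.round(d['pixel']),rect("top",d['mask'],125))
cv2.imwrite('pics/t3.png',cv2.resize(im[170:270,120:320],(800,400),interpolation=2)[:,:,::-1])
im=bot.capture("scene");cv2.imwrite('pics/s3.png',cv2.resize(im[140:340,300:567],(800,600))[:,:,::-1])
E
```

```text
time: 8.05
tool_pos: [519.9, 93.4, 105.3]
tcp_rot: [-3.141, 0.0, 1.61]
contact_force: [0.3, 0.0, -1.9]
grip_width: 39.7
finger_force: 29.9
[519.92569519  93.3734104  105.25625734] [-3.14064172e+00  2.82375036e-04  1.61044966e+00]
0.71 [236. 218.] [515.4 131.8 200.4  42.4  92.9]
0.6 [479. 229.] [ 467.  -491.6  191.    44.8   55.9]
0.59 [373. 291.] [ 310.1 -181.9  129.4   29.4   73.7]
```

View pics/s3.png

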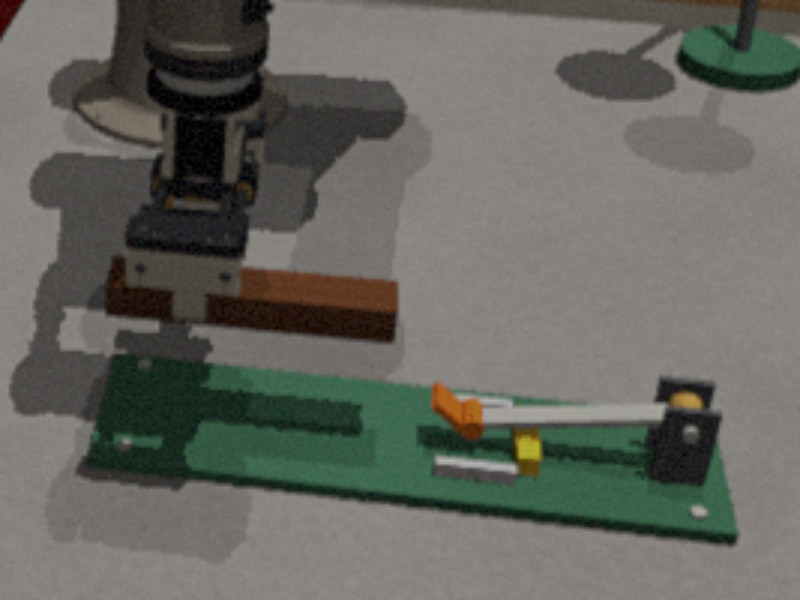

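View pics/t3.png

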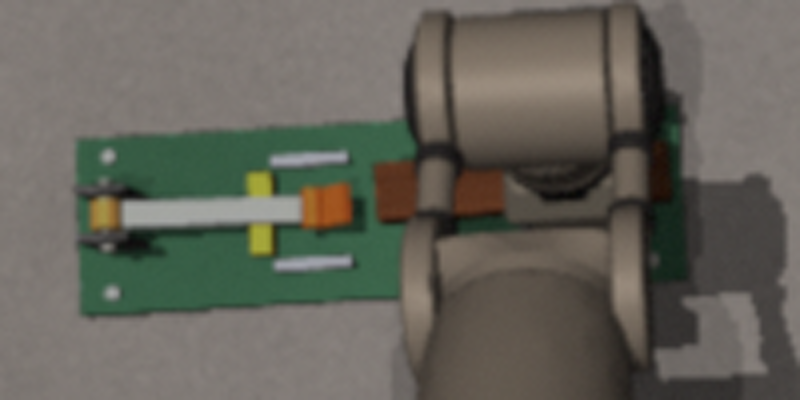

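The blank (scene crop (250,300)) is level and in line with the lane. Its front end is short of the orange shoe (crop (455,410)), and the top view agrees. I'll lower it onto the board.

```bash
python3 -m jog '[[0,0,25,0,0,0],[0,0,30,0,0,0],[0,0,20,0,0,0],[0,0,8,0,0,0],[0,0,0,0,0,0],[0,0,2,0,0,0],[0,0,2,0,0,0],[0,0,0,0,0,0]]'
```

```text
time: 9.0
tool_pos: [520.7, 93.4, 19.3]
tcp_rot: [3.14, -0.0, 1.607]
contact_force: [-0.6, -0.7, -1.8]
grip_width: 39.4
finger_force: 29.9
```

```bash
python3 -m jog '[[0,0,1,0,0,0],[0,0,0,0,0,0]]'
python3 -m jog '[[0,0,1,0,0,0],[0,0,0,0,0,0]]'
```

```text
time: 9.2
tool_pos: [520.5, 93.4, 18.0]
tcp_rot: [3.141, -0.0, 1.607]
contact_force: [0.0, 0.5, -1.3]
grip_width: 39.5
finger_force: 29.9
time: 9.4
tool_pos: [520.5, 93.4, 17.7]
tcp_rot: [3.141, -0.0, 1.607]
contact_force: [-2.9, 0.1, 6.9]
grip_width: 39.9
finger_force: 29.9
```

The blank is in contact with the board at about 7 N. I'll slide it in.

```bash
python3 -m jog '[[10,0,0,0,0,0],[10,0,0,0,0,0],[8,0,0,0,0,0],[6,0,0,0,0,0],[6,0,0,0,0,0],[6,0,0,0,0,0],[0,0,0,0,0,0]]'
python3 -m jog '[[6,0,0,0,0,0],[6,0,0,0,0,0],[6,0,0,0,0,0],[6,0,0,0,0,0],[6,0,0,0,0,0],[4,0,0,0,0,0],[0,0,0,0,0,0]]'
```

```text
time: 10.1
tool_pos: [519.6, 138.5, 17.7]
tcp_rot: [3.14, 0.002, 1.608]
contact_force: [0.2, -8.3, 7.2]
grip_width: 40.2
finger_force: 29.9
time: 10.8
tool_pos: [518.3, 172.7, 17.7]
tcp_rot: [3.14, 0.001, 1.608]
contact_force: [0.6, -7.1, 6.1]
grip_width: 39.9
finger_force: 29.9
```

Run:
```python
from h import *
im=bot.capture("top")
for d in bot.outline_of("walnut_mid","top")[:2]:print(round(d['p'],2),np.round(d['pixel']),rect("top",d['mask'],40))
a=cv2.resize(im[170:270,120:320],(600,300),interpolation=2)
im=bot.capture("scene");b=cv2.resize(im[220:340,320:560],(600,300))
cv2.imwrite('pics/s4.png',np.vstack([a,b])[:,:,::-1])
```

```text
0.94 [369. 288.] [ 309.8 -189.9  134.7   28.1   73.3]
0.62 [481. 228.] [ 478.  -518.9  202.4   49.1   56.7]
```

View pics/s4.png

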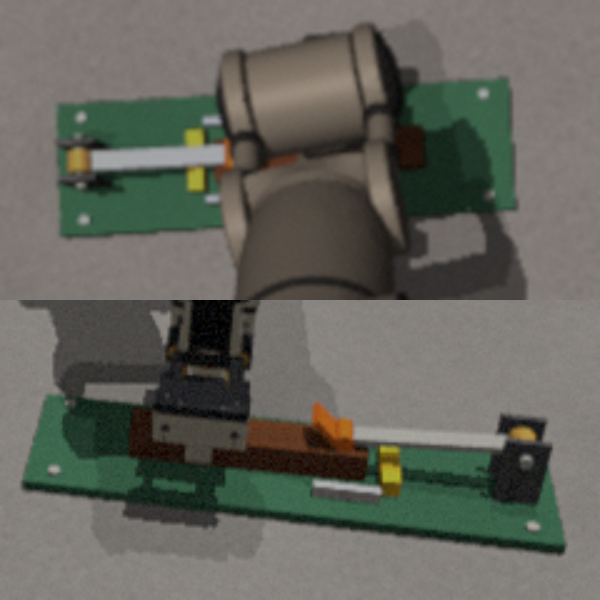

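The blank is now under the orange shoe (lower view, (335,430)), with its front end (365,462) just short of the yellow stop (390,470). I'll push the last few millimetres.

```bash
python3 -m jog '[[3,0,0,0,0,0],[3,0,0,0,0,0],[2,0,0,0,0,0],[0,0,0,0,0,0]]'
```

```text
time: 11.35
tool_pos: [518.0, 180.2, 17.7]
tcp_rot: [3.14, 0.002, 1.608]
contact_force: [-0.4, -8.6, 6.2]
grip_width: 39.9
finger_force: 29.9
```

```bash
python3 -m jog '[[0,0,0,0,0,0],[0,0,0,0,0,0],[0,0,0,0,0,0],[0,0,0,0,0,0],[0,0,0,0,0,0],[0,0,0,0,0,0]]' 100
python3 -m jog '[[0,0,-10,0,0,0],[0,0,-20,0,0,0],[0,0,-40,0,0,0],[0,0,-40,0,0,0],[-40,0,-20,0,0,0],[-45,0,0,0,0,0],[-45,0,0,0,0,0],[-45,0,0,0,0,0],[-45,0,0,0,0,0],[-45,0,0,0,0,0],[-45,0,0,0,0,0],[0,0,0,0,0,0]]'
python3 - <<'E'
from h import *
im=bot.capture("top")
for d in bot.outline_of("walnut_mid","top")[:3]:print(round(d['p'],2),np.round(d['pixel']),rect("top",d['mask'],40))
for d in bot.outline_of("pine_mid","top")[:1]:print('pine',np.round(d['pixel']))
ys,xs=np.nonzero(cv2.inRange(cv2.cvtColor(im,cv2.COLOR_RGB2HSV),(0,110,20),(12,255,130))[195:245,170:290])
w=ray("top",np.c_[xs+170,ys+195],40);print('brown',len(w),w.min(0),w.max(0))
a=cv2.resize(im[170:270,120:320],(600,300),interpolation=2)
im=bot.capture("scene");b=cv2.resize(im[220:340,320:560],(600,300))
cv2.imwrite('pics/s5.png',np.vstack([a,b])[:,:,::-1])
E
```

```text
time: 11.95
tool_pos: [517.1, 181.4, 16.6]
tcp_rot: [-3.141, -0.0, 1.607]
contact_force: [-0.1, 0.8, -0.0]
grip_width: 83.1
finger_force: 0.0
time: 13.15
tool_pos: [528.6, -133.7, 147.5]
tcp_rot: [3.14, 0.002, 1.601]
contact_force: [1.1, 0.3, -0.5]
grip_width: 91.7
finger_force: 0.0
0.72 [373. 291.] [ 309.4 -197.3  121.7   28.2   74.5]
0.7 [481. 225.] [ 478.1 -518.   202.7   50.1   56.6]
0.62 [229. 223.] [512.9 217.4 200.9  45.6  93.1]
pine [419. 208.]
brown 783 [489.36426503 120.11564574] [535.3172738  316.86542442]
```

View pics/s5.png

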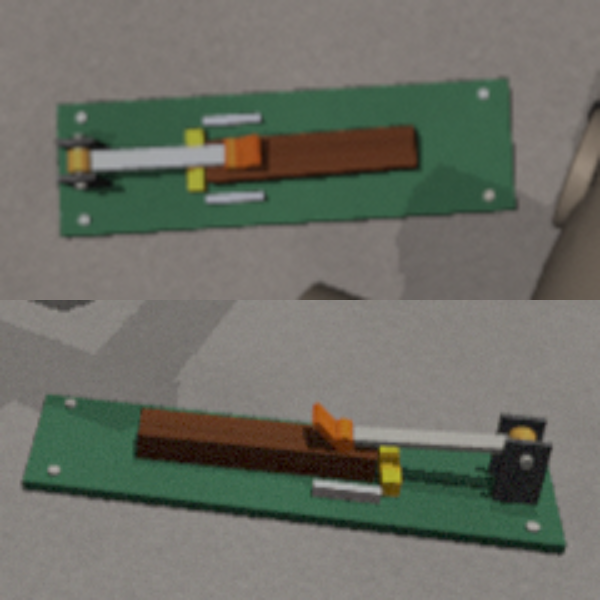

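The blank lies flat with its front end near the stop. The shoe (240,152 top; 335,430 scene) bears on it, and the mask gives a centre of (513,217) against the seat at (516,218). Pine is where it was (419,208).

```bash
python3 -c "
from plant import bot
print(bot.close_job())"
```

```text
the job is handed in; nothing more can be done
None
```

The walnut blank is in the jig: flat on the board, under the shoe and close to the yellow stop, with its centre measured about 3 mm from the seat. The pine blank stayed where it was, and I handed the job in at about 13 s; no verdict came back.

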